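# Make up a vibration mount from oven-cured rubber discs and shut the curing oven

## Robot

A 6-joint arm with a two-finger parallel gripper is mounted at the origin on the work surface. World frame = base frame: x ahead of the robot, y to its left, z up, the work surface at z = 0. Lengths are in mm, angles in degrees, forces in N, time in s.
With the tool pointing down it reaches from about 325 to 925 mm from the base axis. Payload 3.1 kg.
Tool frame: the origin (TCP) lies at the very end of the fingers, on their centre line; the grasp point (between the pads) lies grasp_offset behind it (grasp_offset is the distance from the TCP to the grasp point, in mm); z points along the fingers, y is the line along which they close (so a half turn about z gives the same grasp; the last joint's range is limited). The gripper opens to 85 mm and grips with 20 to 120 N. Pads are 22 mm wide; open, the fingers measure 114 mm over their backs; the gripper's body (76 mm by 85 mm) begins 54 mm behind the grasp point. The pads swing forward as they close: fully open they stand 13 mm farther back than shut.
Start: joints at [68.743, 12.427, 92.441, -0, 75.132, -6.429], TCP at [159.931, 604.203, 192.2] pointing down, gripper open.
Joint ranges: [-157.48, 157.48], [-44.54, 120.13], [17.64, 146.25], [-64.5, 244.5], [7.68, 150.69], [-147.95, 147.95]. Speed limits (degrees/s): [159.86, 159.86, 180, 180, 180, 180].

## Interface

Orientations are given as [roll, pitch, yaw] about the fixed x, y, z axes, in that order (R = Rz(yaw) Ry(pitch) Rx(roll)).
In Python, from station import * gives the robot as it stands. Calls block until the motion is done:
- goto(position, orientation): joint-space move of the TCP to a pose.
- move_l(position, attitude=None, speed=150): straight line of the TCP; attitude=None keeps the orientation; speed is the mean speed in mm/s.
- move_j(angles): joint-space move.
- grip(opening, squeeze=None): finger opening in mm; squeeze is the grip in N (None keeps the last); returns when the fingers have stopped.
- wait(seconds).
- solve_ik(position, orientation): joint angles nearest the present ones, or None.
- get_obs(): the state.
- get_image(name): name is "scene" or "top" or "wrist"; returns the picture (400x640x3 uint8, red, green, blue); there is no depth.
- get_calibration(name): a dict with "fx", "fy", "cx", "cy" (pixels), "R" (3x3) and "t" (3): a world point X has camera coordinates R X + t; the wrist camera has in their place "mount" (4x4, takes a point from camera to tool coordinates, whose origin is the TCP and whose axes are the flange's). Camera axes: x right, y down, z forward; pixel columns grow to the right and rows downward; lengths in mm; the calibration is good to about 2 mm. A picture is of the moment at which its call begins: read the wrist's pose just before it. get_calibration takes no time and is no camera call.
A pose or a line that the arm cannot do raises Unreachable and nothing moves.
- sign_off(): hands the job in; it is judged then, once.
Trained networks look in the newest picture that a camera, given by its name, has taken for a name from the list of things; names that differ only in an ending like _2 or _b are one class to them, and where a whole thing is asked for, a point or a joint stands for the part that bears it (a point fixed in the world has none). Each returns a list of dicts, best first, with "score" (0 to 1); they miss things now and then, are a little off and sometimes report something else, mostly with a low value. They report only what shows in the picture. A call takes as long as a camera call. They do not tell look-alikes from the thing itself.
- spot_in(name, camera): "extent" ([centre column, centre row, width, height] in pixels, round what is visible of it).
- regions_of(name, camera): "region" (400x640 bool, what is visible of it) and "extent" ([centre column, centre row, width, height] in pixels, round what is visible of it).
The state is a dict: "t": time; "joint_pos": joint angles; "qvel": joint speeds; "effort": joint torques, N m; "tcp_pos": TCP position; "ee_rot": TCP orientation; "wrist_force": force on the tool from outside, world axes, zero at the start; "moment": the same for the moment, N m; "grip_width": finger opening in mm; "grip_force": force on a finger pad.
Only numpy, scipy, OpenCV 4.12 (cv2) and the standard library are available. Lean on these libraries where they do the work, as an engineer would, in place of code of your own. Each camera call takes 0.05 s, during which the arm holds its last target. There are 200 camera calls.

## Task

Make up the vibration mount as a centred, level stack on the round assembly plate: the larger steel disc first as its base, then every rubber disc from the oven's pulled-out tray, then the smaller steel disc on top as its cap. With the tray empty, slide it into the oven until you feel it meet its back stop, without ramming it, and only then push the oven door shut until it seats on its catch. Leave the bucket, the carton and the knife where they are.

Things in the scene. Friction and masses are not known exactly. Their poses are not given: they have to be found in the camera images.
- plate: round aluminium assembly plate screwed to the bench, 110 mm across, 14 mm high, with a thin ring engraved round its middle; origin at the centre of its underside, on the bench (its top is 14 mm higher), z up
- base: base of the mount: the larger, plain steel disc, 68 mm across, 16 mm thick, about 0.4 kg, lying on the bench; origin at its centre (8 mm above what it lies on), z along its axis; either face may be up
- rubber1: rubber disc, 60 mm across, 18 mm thick, about 65 g, lying flat on the oven's tray; 2 to 4 such discs are present, the others are absent; origin at its centre (9 mm above what it lies on), z along its axis; either face may be up
- rubber2: rubber disc, 60 mm across, 18 mm thick, about 65 g, lying flat on the oven's tray; 2 to 4 such discs are present, the others are absent; origin at its centre (9 mm above what it lies on), z along its axis; either face may be up
- rubber3: rubber disc, 60 mm across, 18 mm thick, about 65 g, lying flat on the oven's tray; 2 to 4 such discs are present, the others are absent; origin at its centre (9 mm above what it lies on), z along its axis; either face may be up
- rubber4: rubber disc, 60 mm across, 18 mm thick, about 65 g, lying flat on the oven's tray; 2 to 4 such discs are present, the others are absent; origin at its centre (9 mm above what it lies on), z along its axis; either face may be up
- cap: cap of the mount: the smaller steel disc, 56 mm across, 12 mm thick, about 0.23 kg, with a dark 12 mm threaded hole in its middle, lying on the bench; origin at its centre (6 mm above what it lies on), z along its axis; either face may be up
- oven: white bench-top curing oven, 320 mm wide, 300 deep, 270 high, fixed at the robot's right; origin on the bench under the middle of its front face. x points from the front into the oven (the front looks along -x, to the robot's left), y to the hinge side (away from the robot), z up. The opening is 240 mm wide, from 62 to 230 mm above the bench
- tray_lip (a point): middle of the top edge of the steel tray's upturned front lip, on its outer face, 113 mm above the bench; axes as the oven's. The tray is 220 mm wide and 205 deep (from here towards the oven's x), its floor 78 mm above the bench; the lip is 3 mm thick and stands 35 mm above the floor, the other edges only 5 mm
- tray (a joint): how far the tray is pulled out, m: about 0.24 at the start, 0 fully home against the back stop; it slides along the oven's x on runners with 2 to 3 N of friction, and home its lip's outer face lies 8 mm behind the oven's front face
- oven_door (a joint): opening angle of the oven door, rad: 0 shut, about 1.7 at the start. It turns with little friction and stays where it is left; the last few mm need a push of about 5 N at the free edge to pass the sprung roller catch, which then draws the door shut and holds it
- door_hinge (a point): point on the door's vertical hinge axis at the door's top edge, 266 mm above the bench, 15 mm in front of the oven's front face and 155 mm along the oven's y from its middle. The door is a panel with a window, 310 mm wide, 28 mm thick (14 mm either side of the axis), from 66 to 266 mm above the bench
- door_edge (a point): top corner of the door's free edge, on its outer face, 266 mm above the bench, 310 mm from the hinge axis along the door. A vertical bar handle 120 mm long stands 35 mm out from the outer face, 27 mm in from this edge, its upper end 40 mm below the door's top
- bucket: bystander: orange plastic bucket, 112 mm across the rim, 80 mm high; origin at the centre of its underside
- carton: bystander: small cardboard carton, 100 x 75 x 55 mm; origin at the centre of its underside
- knife: bystander: black utility knife, 150 mm long, lying flat; origin at the centre of its underside
Not all that is in view belongs to the job. What is shaped like the rubber1 but blue is not meant.

How it is judged:
By the outcome, as a careful person would: the job done as asked, in the order asked, and still so for the second after the job is handed in, with the robot touching nothing.
Of rubber1, rubber2, rubber3, rubber4 only 2 to 4 are there at a start; the rules pass over those that are not, and their reading is None.
At some moment in a run one of rubber1, rubber2, rubber3, rubber4 may be knocked a few centimetres aside while the robot is not near it.
Once in a run the grip may slacken for a moment while it holds something.
It also fails if it takes over 210 s, if anything falls off the work surface, if the arm or the gripper's body presses on something with over 40 N, if the wrist force passes 120 N, or if a joint passes its speed limit or range.

## Working session

There is one attempt and no reset: what is moved stays moved. The work goes in short steps, each a Python script; the robot and the scene stay as the last script left them, time stands still between calls to the robot, and variables do not carry over. Pictures are saved under pics/ and viewed, at most 15 in all, crops included, and the job is handed in when it is done.

```bash
mkdir -p pics; ls; python3 - <<'E'
from station import *
import cv2, numpy as np
o=get_obs(); print({k:np.round(v,2) if not isinstance(v,dict) else v for k,v in o.items()})
for n in ("scene","top"):
    im=get_image(n); cv2.imwrite(f"pics/{n}0.png",cv2.cvtColor(im,cv2.COLOR_RGB2BGR))
    c=get_calibration(n); print(n,c)
    for k in ("plate","base","rubber1","cap","oven","tray_lip","oven_door","bucket","carton","knife"):
        print(k,[(round(d["score"],2),np.round(d["extent"]).astype(int).tolist()) for d in spot_in(k,n)])
print(get_calibration("wrist"))
try: print(grasp_offset)
except Exception as e: print(e)
E
```

```text
pics
{'t': np.float64(0.0), 'joint_pos': array([68.74, 12.48, 92.53, -0.  , 75.13, -6.43]), 'qvel': array([ 0.08, -0.07,  0.05, -0.08, -0.05, -0.03]), 'effort': array([-0.000e+00, -3.968e+01, -3.039e+01, -0.000e+00,  1.000e-02,
       -0.000e+00]), 'tcp_pos': array([159.6 , 603.34, 190.85]), 'ee_rot': array([-1.7986e+02, -1.0000e-02,  1.6517e+02]), 'wrist_force': array([-0.27, -0.24, -0.22]), 'moment': array([ 0.02,  0.01, -0.01]), 'grip_force': np.float64(0.0), 'grip_width': np.float64(85.81)}
scene {'fx': 441.4498586111327, 'fy': 441.4498586111327, 'cx': 326.1603707455124, 'cy': 203.10589933856798, 'R': array([[-0.92186534,  0.38724282, -0.01439742],
       [ 0.26328073,  0.59863596, -0.75651718],
       [-0.28433703, -0.70119754, -0.65381531]]), 't': array([ 452.84377746, -114.07163009, 1483.21688657])}
plate []
base [(0.95, [377, 240, 21, 19])]
rubber1 [(0.67, [297, 164, 22, 18]), (0.34, [269, 285, 47, 47])]
cap [(0.64, [331, 262, 21, 19])]
oven [(0.97, [292, 142, 143, 181]), (0.73, [332, 262, 20, 18])]
tray_lip [(0.72, [322, 174, 88, 56])]
oven_door [(0.75, [270, 172, 42, 122])]
[... 777 characters left out ...]
 [(0.91, [412, 232, 88, 84]), (0.71, [310, 206, 21, 17])]
oven_door [(0.64, [404, 164, 126, 52])]
bucket [(0.89, [230, 159, 33, 39])]
carton [(0.61, [303, 146, 26, 35]), (0.25, [212, 236, 16, 58])]
knife [(0.84, [212, 237, 11, 57])]
{'fx': 294.58097874994, 'fy': 294.58097874994, 'cx': 320.86772710451856, 'cy': 202.0159747898609, 'mount': array([[ 5.40602584e-04, -9.64006319e-01, -2.65878778e-01,
         6.71190286e+01],
       [ 9.99999009e-01,  8.66676325e-04, -1.10907462e-03,
        -1.50546749e+00],
       [ 1.29958579e-03, -2.65877916e-01,  9.64005833e-01,
        -1.81995922e+02],
       [ 0.00000000e+00,  0.00000000e+00,  0.00000000e+00,
         1.00000000e+00]])}
18.700000000000003
```

```bash
python3 - <<'E'
import cv2
t=cv2.imread("pics/top0.png"); cv2.imwrite("pics/top0c.png",cv2.resize(t[100:340,190:510],(800,600),interpolation=cv2.INTER_CUBIC))
t=cv2.imread("pics/scene0.png"); cv2.imwrite("pics/scene0c.png",cv2.resize(t[40:400,200:520],(533,600),interpolation=cv2.INTER_CUBIC))
E
```

```text
(no output)
```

View pics/top0c.png

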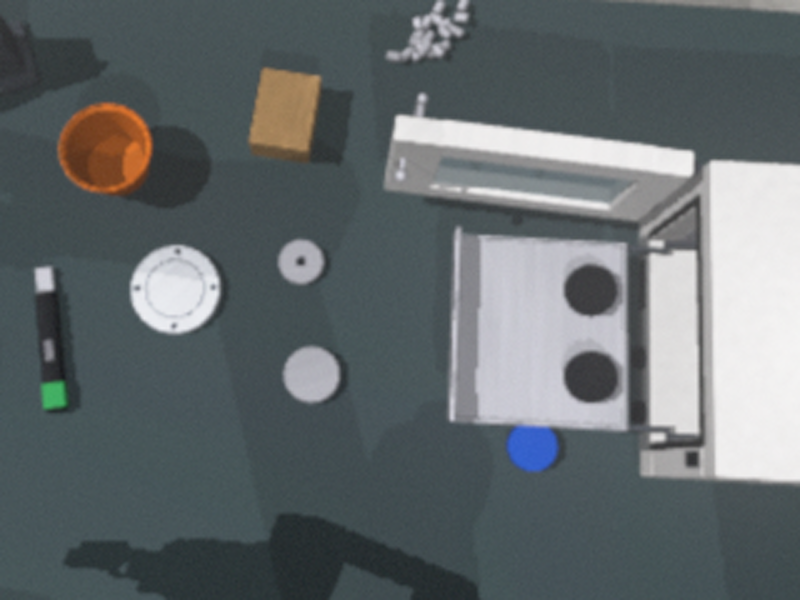

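View pics/scene0c.png

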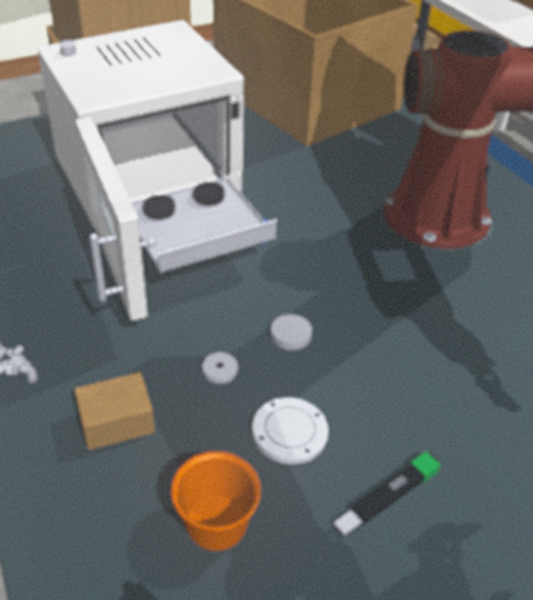

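Two black rubber discs are on the tray, at full-image top pixels (427,216) and (427,251). The blue look-alike is on the bench at (403,278) and isn't meant. The cap, with its hole, is at (310,205), the plain base at (313,250) and the plate at (260,216).

```bash
cat > h.py <<'E'
from station import *
import cv2, numpy as np
from scipy.spatial.transform import Rotation as Rn
def cam(n,o=None):
    c=get_calibration(n)
    if n!="wrist": return c,c["R"],c["t"]
    T=np.eye(4); T[:3,:3]=Rn.from_euler("xyz",o["ee_rot"],degrees=True).as_matrix(); T[:3,3]=o["tcp_pos"]
    M=np.linalg.inv(T@c["mount"]); return c,M[:3,:3],M[:3,3]
def px2w(n,uv,z,o=None):
    c,R,t=cam(n,o); d=R.T@np.array([(uv[0]-c["cx"])/c["fx"],(uv[1]-c["cy"])/c["fy"],1]); p=-R.T@t
    return p+d*(z-p[2])/d[2]
def w2px(n,X,o=None):
    c,R,t=cam(n,o); q=R@np.array(X)+t; return np.array([c["fx"]*q[0]/q[2]+c["cx"],c["fy"]*q[1]/q[2]+c["cy"]])
def shot(n,name=None,crop=None,s=1):
    o=get_obs(); im=get_image(n)
    if name:
        b=cv2.cvtColor(im,cv2.COLOR_RGB2BGR)
        if crop: b=b[crop[1]:crop[3],crop[0]:crop[2]]
        cv2.imwrite(f"pics/{name}.png",cv2.resize(b,None,fx=s,fy=s,interpolation=cv2.INTER_CUBIC))
    return o,im
def rep(tag=""):
    o=get_obs(); print(tag,"t%.1f"%o["t"],"tcp",np.round(o["tcp_pos"],1),"rot",np.round(o["ee_rot"],1),"w%.1f"%o["grip_width"],"gf%.1f"%o["grip_force"],"F",np.round(o["wrist_force"],1)); return o
E
python3 - <<'E'
from h import *
for n in("scene","top"):
    get_image(n)
    for k,z in (("plate",14),("base",16),("cap",12),("rubber1",96),("bucket",80),("carton",55),("knife",10)):
        for r in regions_of(k,n)[:4]:
            m=r["region"]; v,u=np.nonzero(m); print(n,k,round(r["score"],2),m.sum(),np.round([u.mean(),v.mean()],1),np.round(px2w(n,(u.mean(),v.mean()),z),1))
for nm,uv,z in (("lip far",(190+459/2.5,100+229/2.5),113),("lip near",(190+452/2.5,100+420/2.5),113),("ovenfar",(190+710/2.5,100+163/2.5),270),("ovennear",(190+716/2.5,100+478/2.5),270),("door free near",(190+397/2.5,100+117/2.5),266),("free inner",(190+394/2.5,100+135/2.5),266),("doorhinge",(190+693/2.5,100+150/2.5),266),("doorhinge in",(190+693/2.5,100+172/2.5),266)):
    print(nm,np.round(px2w("top",uv,z),1))
E
```

```text
scene plate 0.71 2464 [321.5 176.7] [ 451.1 -134.    14. ]
scene plate 0.65 1423 [373.9 298.4] [519.3 365.8  14. ]
scene plate 0.43 257 [325.3 155.8] [ 394.  -238.7   14. ]
scene base 0.72 433 [374.7 239.3] [425.7 190.2  16. ]
scene cap 0.67 301 [331.6 260.7] [564.4 211.7  12. ]
scene rubber1 0.8 253 [324.9 156.2] [ 440.3 -127.7   96. ]
scene rubber1 0.65 247 [295.1 164.1] [ 540.4 -125.7   96. ]
scene bucket 0.66 2332 [329.7 339. ] [676.8 463.5  80. ]
scene bucket 0.41 1575 [269.  286.5] [751.8 282.5  80. ]
scene carton 0.75 1584 [268.7 286.2] [748.5 261.3  55. ]
scene knife 0.95 849 [433.7 335.5] [441.4 507.7  10. ]
scene knife 0.24 406 [374.4 239.2] [423.1 184.7  10. ]
top base 0.76 390 [313.6 249.2] [422.3 183.7  16. ]
top base 0.68 3559 [402.3 166.5] [703.8 -77.9  16. ]
top base 0.57 4620 [402.  232.4] [492.7 -83.8  16. ]
top cap 0.67 874 [303.4 145.4] [753.1 241.5  12. ]
top cap 0.63 265 [308.9 204.2] [561.7 208.9  12. ]
top cap 0.6 340 [425.3 250.1] [ 443.7 -157.6   12. ]
top cap 0.2 337 [425.2 215.4] [ 551.7 -155.2   12. ]
top rubber1 0.88 381 [425.4 215.3] [ 536.  -135.8   96. ]
top rubber1 0.71 306 [401.9 278.4] [350.3 -73.3  96. ]
top rubber1 0.64 363 [425.5 249.9] [ 435.3 -138.3   96. ]
top bucket 0.9 1062 [231.8 159.1] [670.7 449.3  80. ]
top bucket 0.57 3523 [402.1 166.6] [683.7 -66.2  80. ]
top carton 0.75 836 [303.3 145.3] [738.6 238.7  55. ]
top knife 0.71 434 [209.3 236.8] [438.5 507.4  10. ]
lip far [592.2  19.9 113. ]
lip near [372.3  17.6 113. ]
ovenfar [ 641.7 -216.   270. ]
ovennear [ 326.1 -221.3  270. ]
door free near [669.7 106.  266. ]
free inner [650.1 108.  266. ]
doorhinge [ 655.7 -200.   266. ]
doorhinge in [ 632.2 -200.   266. ]
```

```bash
cat >> h.py <<'E'
def disc(n,name,z,r,near,o,im):
    """centre of a disc (top face at z, radius r): networks' regions, nearest to 'near', ellipse via backprojected contour circle fit"""
    best=None
    for d in regions_of(name,n):
        m=d["region"].astype(np.uint8); cs,_=cv2.findContours(m,cv2.RETR_EXTERNAL,cv2.CHAIN_APPROX_NONE)
        if not cs: continue
        c=max(cs,key=cv2.contourArea)[:,0,:]
        P=np.array([px2w(n,p,z,o)[:2] for p in c]); (x,y),rr=cv2.minEnclosingCircle(P.astype(np.float32))
        cen=P.mean(0); mid=(P.max(0)+P.min(0))/2
        e=np.hypot(*(mid-near)); print("  ",name,round(d["score"],2),"mid",np.round(mid,1),"mean",np.round(cen,1),"size",np.round(np.ptp(P,axis=0),1))
        if e<60 and (best is None or e<best[0]): best=(e,mid)
    return None if best is None else best[1]
D=[180,0,180]
E
python3 - <<'E'
from h import *
print(px2w("top",(258,216),14))
goto([519,355,200],D); rep()
o,im=shot("wrist","w_plate"); print(disc("wrist","plate",14,55,[519,360],o,im))
goto([423,186,200],D); rep()
o,im=shot("wrist","w_base"); 
print(disc("wrist","base",16,34,[423,186],o,im),disc("wrist","cap",12,28,[562,210],o,im))
a=cv2.imread("pics/w_plate.png");b=cv2.imread("pics/w_base.png");cv2.imwrite("pics/w1.png",cv2.resize(np.vstack([a,b]),(480,600)))
E
```

```text
[512.99983825 363.71467593  14.        ]
 t3.5 tcp [518.3 355.8 199.9] rot [ 180.    -0.  -179.9] w85.4 gf0.0 F [-0.8  0.2 -0.1]
   plate 0.64 mid [516.8 354.7] mean [515.4 355. ] size [108.5 108. ]
   plate 0.54 mid [576.5 -64.3] mean [579.3 -60.2] size [123.5  44.7]
[516.80757264 354.73229417]
 t4.4 tcp [423.9 186.8 200.7] rot [ 1.799e+02  1.000e-01 -1.800e+02] w85.8 gf0.0 F [ 0.3 -0.3 -0.3]
   base 0.69 mid [421.3 178.3] mean [421.9 177.9] size [67.4 64.6]
   cap 0.89 mid [560.1 202.1] mean [559.8 201.5] size [57.4 55.9]
[421.33861514 178.29494804] [560.08457327 202.12471908]
```

View pics/w1.png

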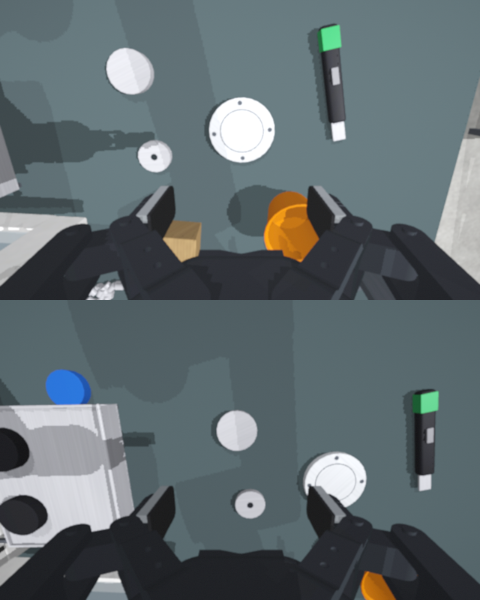

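The wrist views show the plate at (240,130) and the base and cap directly ahead of the gripper. The blue disc is off the tray, and the two black discs are on it. Next I measure the base from close by.

```bash
python3 - <<'E'
from h import *
goto([421,179,140],D); wait(.3); rep()
o,im=shot("wrist"); p=disc("wrist","base",16,34,[421,179],o,im)
goto([516.8,354.7,140],D); wait(.3); rep()
o,im=shot("wrist"); q=disc("wrist","plate",14,55,[517,355],o,im)
print(p,q)
goto([p[0],p[1],60],D); wait(.2); shot("wrist","w_near"); rep()
E
```

```text
t5.2 tcp [422.6 179.5 141.9] rot [ 179.9    0.2 -180. ] w85.4 gf0.0 F [-0.5  0.9  0.1]
   base 0.93 mid [421.4 177.9] mean [421.1 177.7] size [67.6 66.5]
 t6.4 tcp [516.8 353.7 140.4] rot [180.    0.  179.9] w85.1 gf0.0 F [-0.1 -0.8  1.1]
   plate 0.93 mid [517.3 354.7] mean [515.5 354.8] size [108.2 108.2]
[421.37769754 177.92363117] [517.32441664 354.73523009]
 t7.6 tcp [422.9 178.9  60.9] rot [ 1.800e+02  1.000e-01 -1.799e+02] w85.5 gf0.0 F [-0.4 -0.5 -0. ]
```

View pics/w_near.png

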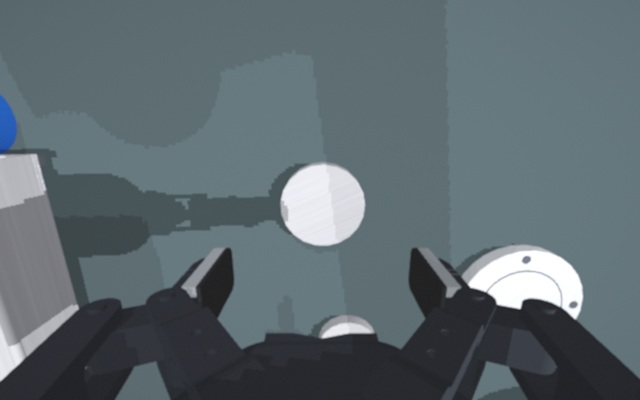

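The base is at (323,204), midway between the fingers at 232 and 410. Next I descend by feel and grip along both axes to centre it.

```bash
python3 - <<'E'
from h import *
p=[421.4,177.9]
move_l([*p,14]); wait(.3); f0=get_obs()["wrist_force"][2]
z=14
while z>-14:
    z-=1.5; move_l([*p,z],speed=30); wait(.1); f=np.mean([get_obs()["wrist_force"][2] for _ in range(4)])
    if abs(f-f0)>4: break
rep(f"contact cmd {z} f0 {f0:.1f} f {f:.1f}")
zc=z
move_l([*p,zc+7],speed=60)
grip(60,30); wait(.3); rep("grip1"); shot("wrist","w_grip")
E
```

```text
contact cmd -14.5 f0 -0.3 f -0.3 t15.1 tcp [421.4 177.9 -14.5] rot [-180.   -0. -180.] w85.5 gf0.0 F [ 0.4  1.  -0.3]
grip1 t16.0 tcp [421.4 177.9  -7.5] rot [-180.   -0.  180.] w60.1 gf0.0 F [-0.8 -0.5 -0.2]
```

View pics/w_grip.png

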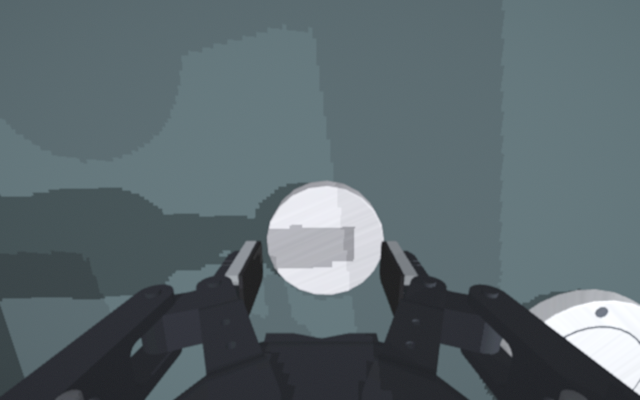

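```bash
python3 - <<'E'
from h import *
o=rep()
for X in ([421.4,177.9,16],[421.4,177.9,0],[421.4,177.9,30]): print(X,w2px("wrist",X,o))
for h in (0,5,10,15,20,30):
    print("tip h above tcp",h,w2px("wrist",o["tcp_pos"]+[0,30,h],o),w2px("wrist",o["tcp_pos"]+[0,-30,h],o))
print(px2w("wrist",(325,238),16,o))
get_image("wrist"); disc("wrist","base",16,34,[421,178],o,None)
E
```

```text
t16.0 tcp [421.4 177.9  -7.5] rot [180.  -0. 180.] w60.2 gf0.0 F [-0.4  1.  -0.2]
[421.4, 177.9, 16] [323.75971108 241.74035652]
[421.4, 177.9, 0] [323.55073845 231.72485476]
[421.4, 177.9, 30] [323.97620201 252.11618972]
tip h above tcp 0 [369.14642182 227.58149649] [277.74971765 227.50001732]
tip h above tcp 5 [370.3713495  230.30948415] [276.6381658  230.22502282]
tip h above tcp 10 [371.66055905 233.18063144] [275.46830157 233.09298304]
tip h above tcp 15 [373.01924693 236.20651112] [274.2354127  236.11545019]
tip h above tcp 20 [374.45318516 239.39997787] [272.93426519 239.30525563]
tip h above tcp 30 [377.57328511 246.34862828] [270.10319052 246.24572726]
[419.07277743 178.60891514  16.        ]
   base 0.87 mid [421.  178.2] mean [420.3 178.1] size [69.6 66.6]
```

Contact never came, and the tips look well above the nominal TCP. The disc's image scale agrees with the TCP height, so I'll probe further down, open and gently.

```bash
python3 - <<'E'
from h import *
o=get_obs()
R=np.eye(3)
for h in (20,30,40,50,60): print(h,[np.round(w2px("wrist",o["tcp_pos"]+[-sx*11,30,h],o)) for sx in(1,-1)])
p=[421.4,177.9]
move_l([*p,20],speed=100); grip(85,30); move_l([*p,-12],speed=100); wait(.3)
f0=np.mean([get_obs()["wrist_force"][2] for _ in range(5)]); z=-12
while z>-48:
    z-=1; move_l([*p,z],speed=40); f=np.mean([get_obs()["wrist_force"][2] for _ in range(4)])
    if abs(f-f0)>4: break
rep(f"contact cmd {z} f0 {f0:.1f} f {f:.1f}")
E
```

```text
20 [array([375., 222.]), array([374., 256.])]
30 [array([379., 228.]), array([377., 264.])]
40 [array([382., 235.]), array([380., 273.])]
50 [array([386., 242.]), array([384., 283.])]
60 [array([391., 251.]), array([388., 294.])]
contact cmd -48 f0 -0.3 f -0.0 t26.7 tcp [421.3 177.9 -48.1] rot [-180.   -0.  180.] w84.6 gf0.0 F [ 0.1 -1.4 -0. ]
```

```bash
python3 - <<'E'
from h import *
shot("wrist","w_low"); rep(); o,im=shot("scene","s_low",(280,130,480,280),4)
E
```

```text
t26.8 tcp [421.4 177.9 -48. ] rot [-180.   -0. -180.] w85.0 gf0.0 F [ 0.9 -0.2  0.5]
```

View pics/s_low.png

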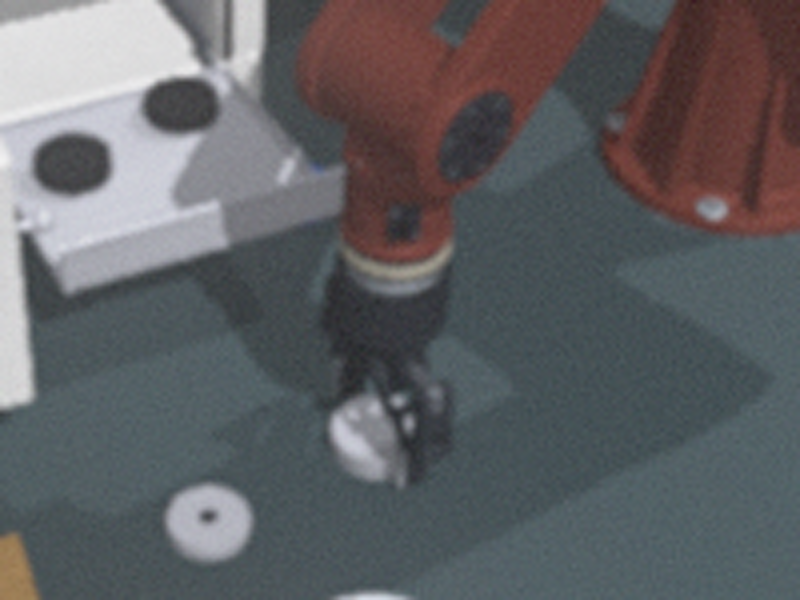

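View pics/w_low.png

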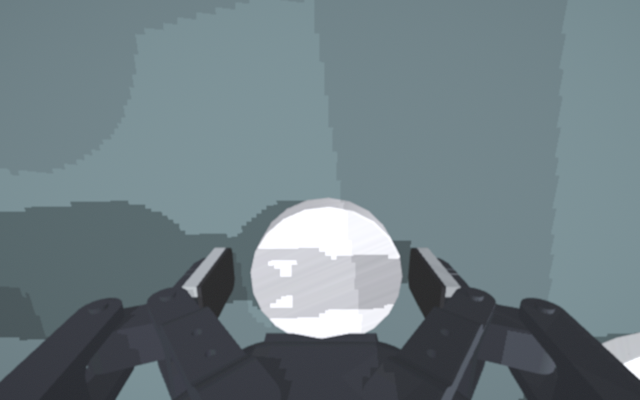

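The disc is now between the fingers, and the tips are a few mm below its top at about z = 9. I continue to contact.

```bash
python3 - <<'E'
from h import *
p=[421.4,177.9]
f0=np.mean([get_obs()["wrist_force"][2] for _ in range(8)]); z=-48
while z>-66:
    z-=.5; move_l([*p,z],speed=40); f=np.mean([get_obs()["wrist_force"][2] for _ in range(4)])
    if abs(f-f0)>3: break
rep(f"contact cmd {z} f0 {f0:.1f} f {f:.1f}")
E
```

```text
contact cmd -52.5 f0 -0.4 f 4.7 t29.1 tcp [421.4 177.9 -52.1] rot [-180.   -0. -180.] w84.9 gf2.7 F [-1.5 -1.3  4.7]
```

```bash
python3 - <<'E'
from h import *
p=[421.4,177.9]
move_l([*p,-44],speed=40); grip(60,40); wait(.3); rep("grip1")
grip(85); wait(.2)
move_l([*p,-20],speed=120)   # tips above disc
D2=[180,0,90]
goto([*p,-20],D2); wait(.2); rep()
move_l([*p,-44],speed=60); grip(60,40); wait(.3); rep("grip2")
E
```

```text
grip1 t30.1 tcp [421.7 178.7 -43.3] rot [179.9   0.  180. ] w66.2 gf44.2 F [-2.3  2.1  5.5]
 t32.5 tcp [421.3 177.9 -20.1] rot [-180.    0.   90.] w85.0 gf0.0 F [ 0.9 -0.7  0.1]
grip2 t33.7 tcp [422.4 178.1 -43.2] rot [179.9  -0.   90. ] w66.3 gf45.5 F [-0.3 -0.2  5.2]
```

```bash
cat >> h.py <<'E'
def fz(n=5): return np.mean([get_obs()["wrist_force"][2] for _ in range(n)])
def lower(p,z0,zmin,th=4,step=.5):
    """lower from z0 until contact or zmin; returns z"""
    move_l([*p,z0],speed=120); wait(.3); f0=fz(); z=z0
    while z>zmin:
        z=max(z-step,zmin); move_l([*p,z],speed=30); 
        if fz(3)-f0>th: break
    rep(f"lower z {z} f0 {f0:.1f}"); return z
E
python3 - <<'E'
from h import *
p=[421.4,177.9]; q=[517.1,354.7]; D2=[180,0,90]
grip(85); move_l([*p,-41],speed=40); grip(60,60); wait(.3); rep("regrip")
move_l([*p,40],speed=150); rep("lift")
goto([*q,40],D2); z=lower(q,-22,-29)
grip(85); wait(.2); move_l([*q,0],speed=100); move_l([*q,60]); 
goto([*q,140],D); wait(.3); o,im=shot("wrist","w_b1")
b=disc("wrist","base",30,34,q,o,im); pl=disc("wrist","plate",14,55,q,o,im); print(b,pl)
rep()
E
```

```text
regrip t34.9 tcp [422.  178.  -40.1] rot [180.   0.  90.] w65.3 gf65.8 F [-2.1 -0.3  7.7]
lift t35.6 tcp [420.1 177.6  38.9] rot [-179.9    0.    90. ] w65.3 gf67.4 F [-0.2  0.3 -4.6]
lower z -27.0 f0 -3.5 t39.9 tcp [517.3 354.8 -26. ] rot [180.   0.  90.] w65.6 gf68.4 F [-3.1 -2.8  5.7]
   base 0.96 mid [517.2 353.4] mean [516.4 353.2] size [68.7 66.3]
   plate 0.62 mid [516.8 355.1] mean [515.1 355.2] size [109.  109.1]
[517.15001645 353.38803046] [516.79344042 355.08844945]
 t43.2 tcp [517.1 354.7 140. ] rot [180.   0. 180.] w84.9 gf0.0 F [ 0.6  0.5 -0.4]
```

View pics/w_b1.png

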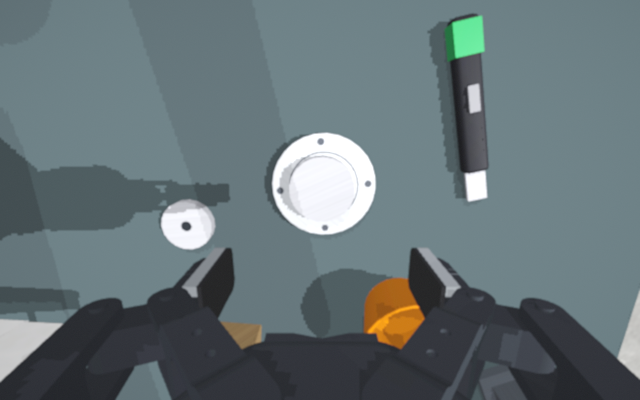

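The base sits in the plate ring and looks about 1.5 mm low in y. I check that against the plate's four holes at (320,141), (325,228), (281,190) and (368,184), and correct it if needed. Then I look at the tray.

```bash
python3 - <<'E'
from h import *
o=get_obs(); im=cv2.imread("pics/w_b1.png")
g=cv2.cvtColor(im,cv2.COLOR_BGR2GRAY); pts=[]
for u,v in ((320,141),(325,228),(281,190),(368,184)):
    w=g[v-6:v+7,u-6:u+7].astype(float); m=np.clip(w.max()*0.75-w,0,None); yy,xx=np.mgrid[-6:7,-6:7]
    pts.append(px2w("wrist",(u+(m*xx).sum()/m.sum(),v+(m*yy).sum()/m.sum()),14,o)[:2])
print(np.round(pts,1),np.mean(pts,0))
goto([490,-110,260],D); wait(.3); rep(); o,im=shot("wrist","w_tray")
disc("wrist","rubber1",96,30,[490,-130],o,im)
E
```

```text
[[469.6 352.2]
 [564.4 357.4]
 [521.3 309.5]
 [513.7 402.6]] [517.2703819  355.41235117]
 t45.3 tcp [ 490.1 -109.5  259.8] rot [ 180.    -0.  -179.9] w85.0 gf0.0 F [ 0.2 -0.8 -0.6]
   rubber1 0.93 mid [ 435.  -145.2] mean [ 435.  -145.4] size [59.  58.7]
   rubber1 0.92 mid [ 539.6 -106.8] mean [ 539.6 -106.8] size [61.3 58.4]
   rubber1 0.87 mid [360.7 -97.8] mean [363.5 -98.3] size [33.6 46.7]
```

View pics/w_tray.png

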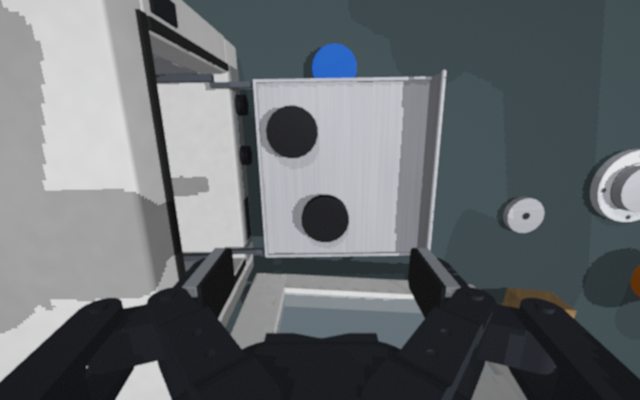

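Both black discs are on the tray at (292,132) and (325,218); the second has been knocked to y = -107. The blue disc at (334,65) is beyond the tray. First I shift the base about 1.9 mm in y, then I fetch a disc.

```bash
cat >> h.py <<'E'
def fetch(name,zt,near,zgrip,sq,hz):
    """hover, measure, descend, grip with the fingers closing along y, lift"""
    goto([near[0],near[1],hz],D); wait(.3); o,im=shot("wrist"); p=disc("wrist",name,zt,0,near,o,im); 
    move_l([p[0],p[1],hz]); wait(.2); o,im=shot("wrist"); p=disc("wrist",name,zt,0,p,o,im)
    if np.hypot(*(p-near))>45: raise SystemExit("moved?")
    move_l([p[0],p[1],zgrip+25]); move_l([p[0],p[1],zgrip],speed=60)
    grip(40,sq); wait(.3); rep("gripped"); move_l([p[0],p[1],hz],speed=150); rep("lifted"); return p
E
python3 - <<'E'
from h import *
q=[517.1,354.7]
goto([*q,40],D); move_l([*q,0]); move_l([*q,-26],speed=60); grip(60,40); wait(.3); rep("g")
move_l([517.1,354.7,-24.5],speed=30); move_l([517.1,356.5,-24.5],speed=30); z=lower([517.1,356.5],-24.5,-28)
grip(85); wait(.2); move_l([517.1,356.5,0],speed=100); goto([*q,140],D); wait(.3); o,im=shot("wrist")
disc("wrist","base",30,34,q,o,im); disc("wrist","plate",14,55,q,o,im)
p=fetch("rubber1",96,np.array([539.6,-107]),40,25,200)
E
```

```text
g t48.9 tcp [517.9 355.5 -25. ] rot [1.799e+02 1.000e-01 1.800e+02] w66.0 gf45.9 F [-0.7  2.   5.2]
lower z -25.5 f0 -2.9 t50.4 tcp [516.8 356.7 -25. ] rot [180.  -0. 180.] w65.7 gf46.2 F [-4.1 -1.2  4.6]
   base 0.72 mid [516.3 354.2] mean [516.  354.4] size [68.3 66.5]
   plate 0.7 mid [516.  355.3] mean [515.1 355.1] size [108.4 108.8]
   rubber1 0.87 mid [ 435.4 -145.2] mean [ 435.3 -145.2] size [57.9 59.4]
   rubber1 0.73 mid [ 540.4 -106.6] mean [ 540.  -106.8] size [61.4 59.1]
   rubber1 0.61 mid [ 435.6 -145.2] mean [ 435.4 -144.8] size [58.7 59.4]
   rubber1 0.58 mid [377.5 -97.7] mean [377. -98.] size [ 6.7 45.1]Traceback (most recent call last):
  File "<stdin>", line 7, in <module>
  File "h.py", line 48, in fetch
    if np.hypot(*(p-near))>45: raise SystemExit("moved?")
                  ~^~~~~
TypeError: unsupported operand type(s) for -: 'NoneType' and 'float'
```

```bash
sed -i 's/    move_l(\[p\[0\],p\[1\],hz\]); wait(.2); o,im=shot("wrist"); p=disc("wrist",name,zt,0,p,o,im)/    if p is None: raise SystemExit("not seen")/' h.py
python3 - <<'E'
from h import *
p=fetch("rubber1",96,np.array([540.2,-106.7]),40,25,200)
E
```

```text
rubber1 0.89 mid [ 435.4 -145.1] mean [ 435.6 -144.8] size [58.7 58.9]
   rubber1 0.71 mid [376.9 -97.9] mean [376.8 -97.9] size [ 6.  45.1]
   rubber1 0.69 mid [ 540.4 -106.8] mean [ 540.1 -106.7] size [60.4 59. ]
gripped t58.0 tcp [ 541.1 -107.    40.7] rot [-1.8e+02  1.0e-01  1.8e+02] w58.9 gf27.4 F [0.6 0.5 4.3]
lifted t59.2 tcp [ 539.3 -106.5  198.4] rot [ 180.    -0.2 -180. ] w58.7 gf27.0 F [ 0.7 -0.  -1.1]
```

```bash
cat >> h.py <<'E'
def place(q,zexp,name,ztop,hz=140):
    goto([*q,max(zexp+50,80)],D); z=lower(q,zexp+5,zexp-3)
    grip(85); wait(.2); move_l([*q,z+25],speed=80); goto([q[0],q[1],hz],D); wait(.3); o,im=shot("wrist")
    b=disc("wrist",name,ztop,0,np.array(q),o,im); disc("wrist","plate",14,55,np.array(q),o,im); rep(); return b
E
python3 - <<'E'
from h import *
place([516.7,356.4],-8,"rubber1",48,160)
p=fetch("rubber1",96,np.array([435.4,-145.1]),42,25,200)
E
```

```text
lower z -8.0 f0 -1.2 t64.6 tcp [516.8 356.5  -7.2] rot [-180.   -0. -180.] w58.8 gf27.5 F [-2.5 -1.9  5.7]
   rubber1 0.87 mid [516.2 354.9] mean [516.2 354.1] size [60.5 57.2]
   rubber1 0.24 mid [705.  12.] mean [690.7   4.7] size [ 96.5 106.5]
   plate 0.94 mid [516.3 355.1] mean [515.3 355.1] size [107.9 106.6]
 t66.7 tcp [516.3 356.2 159. ] rot [-1.8e+02 -1.0e-01  1.8e+02] w85.1 gf0.0 F [-0.5 -0.5 -0.4]
   rubber1 0.86 mid [ 355.2 -106.1] mean [ 356.7 -106.1] size [40.5 45.7]
   rubber1 0.62 mid [ 433.7 -145.3] mean [ 434.  -145.4] size [60.1 59.8]
   rubber1 0.21 mid [670.6  71.4] mean [677.9  67. ] size [55.7 65.7]
gripped t71.2 tcp [ 434.2 -145.5   42.7] rot [-180.    0.  180.] w59.1 gf27.1 F [-0.5  0.9  6.1]
lifted t72.4 tcp [ 432.8 -144.8  198.6] rot [ 1.799e+02 -1.000e-01 -1.800e+02] w58.5 gf27.0 F [-0.5 -0.8 -0.3]
```

```bash
python3 - <<'E'
from h import *
place([516.0,356.4],12,"rubber1",66,175)
p=fetch("cap",12,np.array([560.1,202.1]),-38,40,140)
shot("wrist","w_cap")
E
```

```text
lower z 12.0 f0 -0.5 t77.8 tcp [516.1 356.5  12.8] rot [-180.    0.  180.] w58.8 gf27.4 F [-2.  -1.8  6.4]
   rubber1 0.87 mid [516.3 353.9] mean [516.2 353.9] size [61.  58.6]
   rubber1 0.52 mid [485.8 356.8] mean [485.3 356.8] size [ 3.9 19.6]
   plate 0.89 mid [516.6 355.3] mean [515.2 354.6] size [108.9 109.3]
 t79.9 tcp [515.6 356.2 174.1] rot [-1.8e+02 -1.0e-01  1.8e+02] w85.3 gf0.0 F [ 0.7 -0.6 -0.4]
   cap 0.86 mid [562.  201.9] mean [561.6 201.5] size [55.2 54.3]
   cap 0.46 mid [517.9 349.7] mean [512.  343.6] size [70.6 53.5]
gripped t83.4 tcp [563.  202.7 -36.8] rot [1.799e+02 1.000e-01 1.800e+02] w54.0 gf42.0 F [-1.4  2.3  5.3]
lifted t84.8 tcp [560.8 201.6 138.4] rot [-180.    -0.2  180. ] w53.8 gf42.5 F [-0.   0.1 -3.5]
```

View pics/w_cap.png

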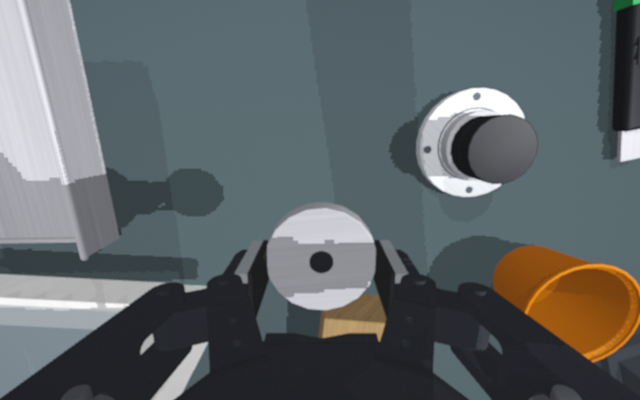

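The cap with its hole is held at (321,262), and the stack stands on the plate at (480,145). I place the cap.

```bash
python3 - <<'E'
from h import *
q=[516.3,356.6]
place(q,28,"cap",78,190)
shot("wrist","w_stack",(200,100,440,320),2.4)
get_image("top")
for r in regions_of("oven_door","top")[:1]: 
    m=r["region"]; v,u=np.nonzero(m); print(u.min(),u.max(),v.min(),v.max())
get_image("scene"); print([(round(d["score"],2),np.round(d["extent"])) for d in spot_in("tray_lip","scene")])
E
```

```text
lower z 28.5 f0 -3.4 t88.6 tcp [516.4 356.7  29.2] rot [180.   0. 180.] w53.6 gf43.2 F [-1.4 -2.1  4.5]
   cap 0.61 mid [515.7 354.7] mean [515.7 354.9] size [56.3 54.1]
   plate 0.96 mid [516.1 355.1] mean [515.2 354.7] size [108.2 108.4]
 t90.8 tcp [515.9 356.4 189.1] rot [-1.8e+02 -1.0e-01  1.8e+02] w85.0 gf0.0 F [ 0.2  0.6 -0.2]
343 469 137 187
[(0.76, array([322., 172.,  86.,  59.]))]
```

View pics/w_stack.png

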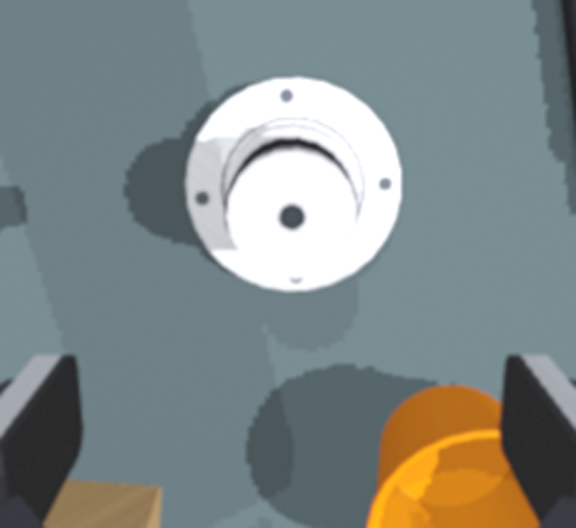

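The stack is centred: cap at (292,215) in the crop, concentric within about 1 mm. Next is the tray push, with shut fingers and the tool tilted so the body stays clear of the oven front. First I check IK and measure the lip again.

```bash
cat >> h.py <<'E'
H=39.  # shut finger tips lie this far behind the nominal TCP
def tilt(a,yaw=180): return Rn.from_matrix((Rn.from_euler("x",-a,degrees=True)*Rn.from_euler("xyz",[180,0,yaw],degrees=True)).as_matrix())
def tip2tcp(tip,R): return np.array(tip)+H*R.as_matrix()[:,2]
E
python3 - <<'E'
from h import *
for a in (45,60,75):
  for yaw in (180,0,90,270):
    R=tilt(a,yaw); e=R.as_euler("xyz",degrees=True)
    s=[solve_ik(tip2tcp([482,y,98],R).tolist(),e.tolist()) for y in (60,-80,-232)]
    print(a,yaw,[None if q is None else np.round(q).astype(int).tolist() for q in s])
goto([482,60,330],D); wait(.3); o,im=shot("wrist","w_lip"); rep()
for d in regions_of("tray_lip","wrist")[:2]:
    v,u=np.nonzero(d["region"]); print(round(d["score"],2),u.min(),u.max(),v.min(),v.max())
g=im[:,:,:].mean(2)
print("lip predicted",w2px("wrist",[372,18,113],o),w2px("wrist",[592,20,113],o))
E
```

```text
45 180 [[22, 21, 109, -42, 76, -47], [8, 16, 116, -50, 66, -54], [-10, 14, 119, -58, 55, -62]]
45 0 [[22, 21, 109, -42, 76, 133], [8, 16, 116, -50, 66, 126], [-10, 14, 119, -58, 55, 118]]
45 90 [[22, 21, 109, -42, 76, 43], [8, 16, 116, -50, 66, 36], [-10, 14, 119, -58, 55, 28]]
45 270 [[22, 21, 109, -42, 76, -137], [8, 16, 116, -50, 66, -144], None]
60 180 [[27, 30, 105, -51, 86, -39], [13, 24, 114, -60, 76, -42], None]
60 0 [[27, 30, 105, -51, 86, 141], [13, 24, 114, -60, 76, 138], None]
60 90 [[27, 30, 105, -51, 86, 51], [13, 24, 114, -60, 76, 48], None]
60 270 [[27, 30, 105, -51, 86, -129], [13, 24, 114, -60, 76, -132], None]
75 180 [[30, 39, 101, -58, 96, -34], None, None]
75 0 [[30, 39, 101, -58, 96, 146], None, None]
75 90 [[30, 39, 101, -58, 96, 56], None, None]
75 270 [[30, 39, 101, -58, 96, -124], None, None]
 t92.6 tcp [482.   60.5 329.5] rot [ 1.800e+02 -1.000e-01 -1.799e+02] w85.3 gf0.0 F [-1.  -0.2  0. ]
0.82 106 295 87 249
lip predicted [288.8634217   86.25515249] [294.27576155 246.82269723]
```

View pics/w_lip.png

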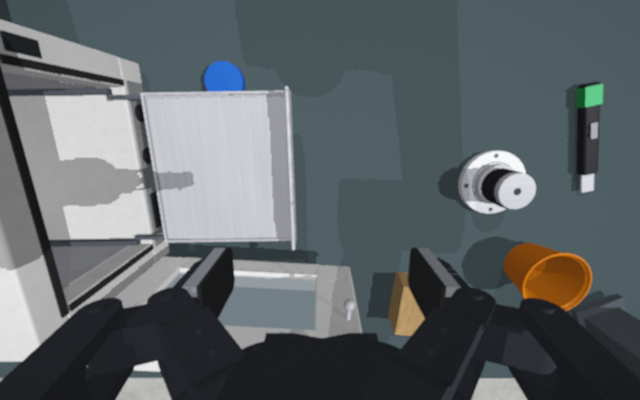

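```bash
python3 - <<'E'
from h import *
R=tilt(45); e=R.as_euler("xyz",degrees=True).tolist(); P=lambda y,z: tip2tcp([482,y,z],R).tolist()
grip(0,30); goto(P(80,220),e); move_l(P(60,88)); wait(.3); rep()
f0=np.mean([get_obs()["wrist_force"] for _ in range(6)],0); y=60
fy=lambda n=4: np.mean([get_obs()["wrist_force"][1] for _ in range(n)])-f0[1]
log=[];first=None
while y>-190:
    y-=10; move_l(P(y,88),speed=60); f=fy(3); log.append((y,round(f,1)))
    if f>15: print("early stop"); break
print(log); rep()
E
```

```text
t95.5 tcp [482.5  32.7  61. ] rot [-1.35e+02  1.00e-01 -1.80e+02] w0.1 gf0.0 F [ 0.  -0.   0.4]
[(50, np.float64(0.0)), (40, np.float64(-0.4)), (30, np.float64(0.1)), (20, np.float64(-0.2)), (10, np.float64(-0.2)), (0, np.float64(-0.4)), (-10, np.float64(-0.6)), (-20, np.float64(0.4)), (-30, np.float64(0.3)), (-40, np.float64(0.0)), (-50, np.float64(-0.3)), (-60, np.float64(0.2)), (-70, np.float64(0.9)), (-80, np.float64(-0.2)), (-90, np.float64(-0.7)), (-100, np.float64(0.1)), (-110, np.float64(0.3)), (-120, np.float64(0.3)), (-130, np.float64(0.2)), (-140, np.float64(-0.4)), (-150, np.float64(0.2)), (-160, np.float64(0.0)), (-170, np.float64(-0.6)), (-180, np.float64(0.0)), (-190, np.float64(0.0))]
 t103.4 tcp [ 481.8 -218.1   60.5] rot [-135.   -0.  180.] w-0.2 gf0.0 F [-0.9  0.   0.5]
```

```bash
python3 - <<'E'
from h import *
shot("scene","s_tray",(200,60,400,210),4)
E
```

```text
(no output)
```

View pics/s_tray.png

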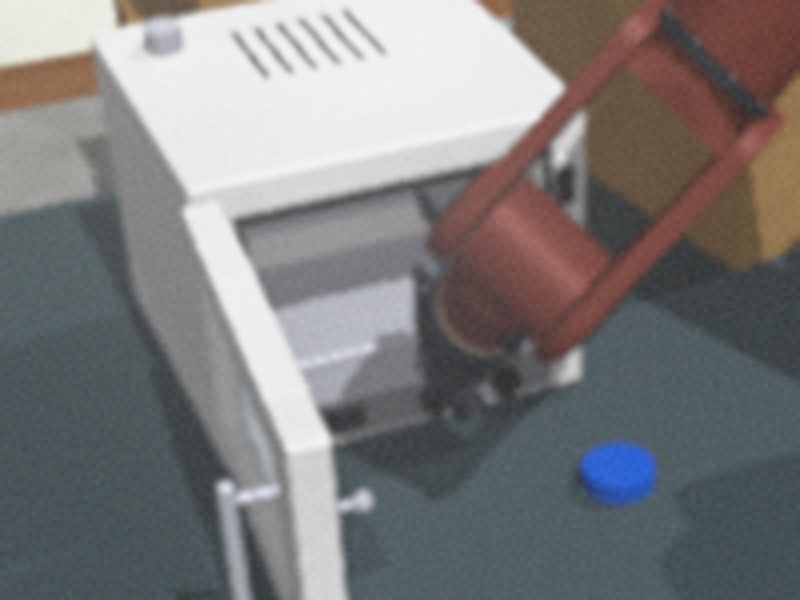

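The lip has gone in to around the opening. I continue in 1 mm steps until the back stop is felt.

```bash
python3 - <<'E'
from h import *
R=tilt(45); e=R.as_euler("xyz",degrees=True).tolist(); P=lambda y,z: tip2tcp([482,y,z],R).tolist()
wait(.3); f0=np.mean([get_obs()["wrist_force"] for _ in range(8)],0); e0=get_obs()["effort"]; y=-190; log=[]
while y>-236:
    y-=1; move_l(P(y,88),speed=25); f=np.mean([get_obs()["wrist_force"] for _ in range(3)],0)[1]-f0[1]; log.append(round(float(f),1))
    if f>7: break
print(y,log); o=rep(); print(np.round(o["effort"]-e0,1))
E
```

```text
-225 [0.8, 2.2, 2.1, 2.5, 2.6, 2.1, 2.9, 2.3, 1.9, 2.7, 2.6, 2.0, 2.3, 2.0, 1.5, 2.2, 2.4, 1.5, 2.4, 1.7, 3.3, 3.1, 2.2, 1.0, 1.6, 2.8, 2.3, 2.5, 2.5, 1.8, 1.8, 2.0, 2.4, 5.7, 10.1]
 t112.5 tcp [ 482.2 -251.3   60.3] rot [-1.351e+02  1.000e-01  1.800e+02] w-0.0 gf5.0 F [-0.1  9.6  3.5]
[-4.9  1.7  0.4 -0.8  0.5  0. ]
```

The tray is home: about 2.3 N of friction rising to 10 N at the stop. I withdraw, then sweep the door shut from its outer face with tool-down fingers.

```bash
cat >> h.py <<'E'
def C(th,r=250,off=30,hinge=(639,-204)):
    t=np.radians(th); return [hinge[0]-r*np.cos(t)+off*np.sin(t), hinge[1]+r*np.sin(t)+off*np.cos(t), 201]
E
python3 - <<'E'
from h import *
R=tilt(45); P=lambda y,z: tip2tcp([482,y,z],R).tolist()
move_l(P(-120,88)); move_l(P(60,250)); goto([520,60,330],D); goto([740,40,330],D); move_l([740,40,201]); wait(.3); rep()
f0=np.mean([get_obs()["wrist_force"] for _ in range(6)],0); log=[]
th=102; move_l(C(th),speed=80)
while th>20:
    th-=4; move_l(C(th),speed=120); f=np.mean([get_obs()["wrist_force"] for _ in range(2)],0)-f0; log.append((th,round(float(np.hypot(f[0],f[1])),1)))
    if log[-1][1]>12: print("stop"); break
print(log); rep(); shot("scene","s_door",(200,40,440,220),3.3)
E
```

```text
t118.0 tcp [740.5  40.  202. ] rot [-1.8e+02  1.0e-01 -1.8e+02] w-0.2 gf0.0 F [ 0.5  0.8 -0.1]
[(98, 0.7), (94, 1.4), (90, 1.3), (86, 1.2), (82, 0.8), (78, 1.4), (74, 1.5), (70, 1.1), (66, 1.2), (62, 0.9), (58, 2.0), (54, 1.5), (50, 1.1), (46, 1.8), (42, 1.0), (38, 2.1), (34, 1.3), (30, 1.2), (26, 0.3), (22, 0.3), (18, 2.2)]
 t124.7 tcp [410.6 -98.1 201. ] rot [180.    0.  179.9] w-0.0 gf0.0 F [-0.1 -1.3  0.6]
```

View pics/s_door.png

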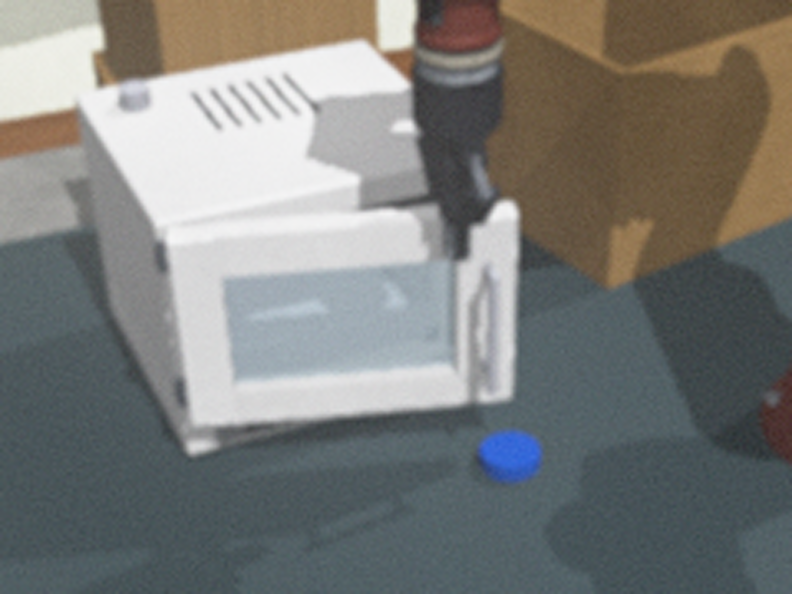

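The door is following with the fingers on its outer face at (455,230), nearly shut. I finish in small steps, watching for the catch.

```bash
python3 - <<'E'
from h import *
th=18.; log=[]; 
f0=-1.0
while th>-6:
    th-=1 if th>6 else .4; move_l(C(th),speed=40); f=np.mean([get_obs()["wrist_force"][1] for _ in range(3)]); log.append((round(th,1),round(float(f),1)))
    if f>22: break
print(log); rep()
E
```

```text
[(17.0, 0.3), (16.0, -0.0), (15.0, -0.2), (14.0, -0.0), (13.0, -0.8), (12.0, -0.4), (11.0, -0.1), (10.0, 0.3), (9.0, 0.4), (8.0, 0.9), (7.0, 0.4), (6.0, -0.6), (5.6, 1.2), (5.2, -0.1), (4.8, 0.4), (4.4, -0.6), (4.0, -0.8), (3.6, 0.2), (3.2, -0.3), (2.8, -0.5), (2.4, -0.3), (2.0, 3.7), (1.6, 5.2), (1.2, 4.1), (0.8, 2.0), (0.4, 0.1), (-0.0, 0.4), (-0.4, -0.2), (-0.8, -0.3), (-1.2, 4.0), (-1.6, 9.8), (-2.0, 14.9), (-2.4, 18.5), (-2.8, 24.1)]
 t133.4 tcp [ 388.5 -177.8  201.1] rot [ 1.789e+02  1.000e-01 -1.800e+02] w0.3 gf11.9 F [ 1.4 24.1  8.2]
```

The catch was felt as a 5 N bump, then a drop as it drew the door in, then a firm stop. I retreat and check everything before handing in.

```bash
python3 - <<'E'
from h import *
move_l([389,-120,201],speed=80); move_l([389,-100,330]); goto([430,250,330],D); wait(.5); rep()
goto([516,330,230],D); wait(.3); o,im=shot("wrist")
disc("wrist","cap",78,28,np.array([516,355]),o,im); disc("wrist","plate",14,55,np.array([516,355]),o,im)
goto([160,500,330],[180,0,165]); wait(.3)
_,s=shot("scene"); _,t=shot("top"); c=np.vstack([s[40:400,190:510],t[100:340,190:510]])
cv2.imwrite("pics/final.png",cv2.cvtColor(np.hstack([cv2.resize(s[40:400,190:510],(400,450)),cv2.resize(t[100:340,190:510],(400,450))]),cv2.COLOR_RGB2BGR)); rep()
E
```

```text
t137.2 tcp [430.1 249.7 330. ] rot [-180.    0.  180.] w-0.0 gf0.0 F [-0.8 -0.4 -0.7]
   cap 0.55 mid [516.1 354.5] mean [516.1 354.8] size [54.3 54.6]
   plate 0.94 mid [517.  355.1] mean [515.7 354.7] size [109.1 108.6]
   plate 0.31 mid [675.  470.4] mean [672.7 466.8] size [ 92.8 130.8]
 t140.2 tcp [160.4 499.9 329.9] rot [-180.   -0.  165.] w-0.5 gf0.0 F [-1.2  0.2  0. ]
```

View pics/final.png

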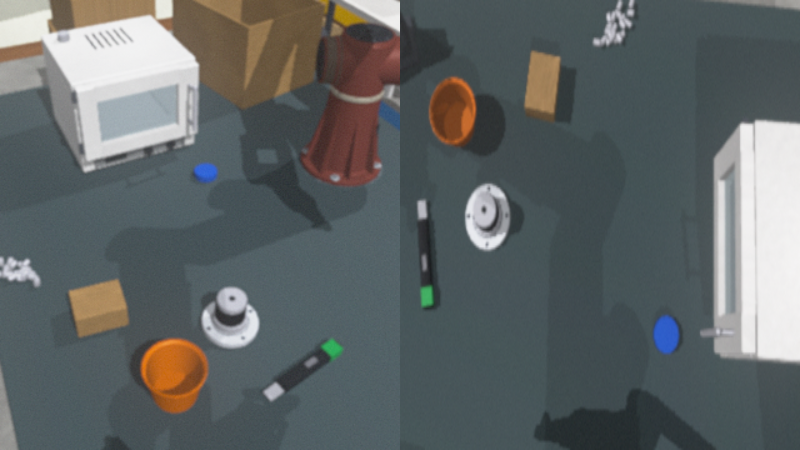

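The door is flush, the stack is upright and centred on the plate at (231,310), and the bystanders have not moved. I hand in.

```bash
python3 -c "
from station import *
print(sign_off())"
```

```text
the job is handed in; nothing more can be done
None
```

I handed the job in: base, both rubber discs and cap are stacked within about 1 mm of the plate's centre, the tray was pushed home to its back stop (about 10 N felt), and the door was then shut on its catch.

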